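# Unlock a drill-bush turret, index it three stops and hold it

## Robot

A 6-joint arm with a two-finger parallel gripper is mounted at the origin on the work surface; the furniture and walls round the work are solid. World frame = base frame: x ahead of the robot, y to its left, z up, the work surface at z = 0. Lengths are in m, angles in rad, forces in N, time in s.
With the tool pointing down it reaches from about 0.35 to 0.925 m from the base axis. Payload 6.4 kg.
Tool frame: the origin (TCP) lies between the finger pads; the fingertips stand ctrl.finger_overhang ahead of it and the grasp point (between the pads) lies 6 mm ahead of it (ctrl.finger_overhang is the distance from the TCP to the fingertips, in m); y points along the fingers, z is the direction in which the jaws open and shut, and the axes are right-handed (so a half turn about y gives the same grasp; the last joint's range is limited). The gripper opens to 85 mm and grips with 20 to 120 N. Pads are 22 mm wide; open, the fingers measure 114 mm over their backs; the gripper's body (76 mm by 85 mm) begins 54 mm behind the grasp point. The pads swing forward as they close: fully open they stand 13 mm farther back than shut.
Start: joints at [1.072, 0.245, 1.558, -0, 1.339, -0.174], TCP at [0.207, 0.616, 0.226] pointing down, gripper open.
Joint ranges: [-3.13, 3.13], [-1.02, 2.26], [0.13, 2.54], [-0.95, 4.09], [0.21, 2.88], [-2.74, 2.74]. Speed limits (rad/s): [2.57, 2.57, 3.14, 3.14, 3.14, 3.14].

## Interface

Orientations are given as a rotation vector (axis times angle).
In Python, from station import get_state, vision, workorder, ctrl gives the robot as it stands.
- The arm moves only by the tool jog_arm, never from a script. Its arguments are lists of equal length, an entry for each row: "grip": the opening, from 0 (shut) to 1 (fully open); "linear": the shift along the tool's x, y, z in units of 30 mm (1.0 is 30 mm), a list of three; "turn": the turn about the tool's y in degrees. A call has 1 to 12 rows; each row shifts and turns the commanded pose from where the row before left it, along the tool's axes as they then stand; what a row does not reach is not made up. A row lasts 1/12 s, in which the tool goes at most 41.7 mm and 7.16 degrees, less where a joint would pass 70% of its speed; a pose out of reach is approached as far as the arm can. A call is refused whole if a number of a shift passes 1 or a number of a turn 7.16, either way. A call with a gripper value outside its range is refused whole. The fingers move at their own pace and stop on an object; the grip force is fixed at half the most. Time passes only in rows, so rows that do not move let the fingers close. It gives the time, the measured TCP pose, the force and the opening at its end, in the units of the state.
- get_state(): the state, without advancing time (a new reading comes with each control period).
- vision.get_image(name): name is "side" or "top" or "wrist"; returns the picture (420x560x3 uint8, red, green, blue); there is no depth.
- vision.calibration(name): a dict with "K" (3x3 intrinsics, pixels), "R" (3x3) and "t" (3): a world point X has camera coordinates R X + t. Camera axes: x right, y down, z forward; pixel columns grow to the right and rows downward; lengths in m; the calibration is good to about 2 mm. A picture is of the moment at which its call begins: read the wrist's pose just before it. calibration takes no time and is no camera call; for the wrist camera it gives the pose at the moment of the call.
- workorder.hand_in(): hands the job in, once; it reports no verdict.
The state is a dict: "time": time; "qpos": joint angles; "joint_velocities": joint speeds; "tau": joint torques, N m; "tcp_pos": TCP position; "tool_rot": TCP orientation; "force": force on the tool from outside, world axes, zero at the start; "torque": the same for the moment, N m; "opening": opening from 0.0 (shut) to 1.0 (fully open).
Only numpy, scipy, OpenCV 4.12 (cv2) and the standard library are available. Lean on these libraries where they do the work, as an engineer would, in place of code of your own. Each camera call takes 0.05 s, during which the arm holds its last target.

## Task

Take the square T-key out of its wooden holder, turn the lock socket of the drill jig counter-clockwise (seen from above) to its end to unlock the bush turret, and put the key back in its holder. Then turn the turret's black wing knob clockwise by feel, counting three clicks, so that the third bush stands over the clamped bar; do not go past that stop, and finish still gripping the knob there, firmly enough to steady the turret for drilling. Leave the other things on the bench where they are.

Things in the scene. Friction and masses are not known exactly. Their poses are not given: they have to be found in the camera images.
- key_grip (a point): Steel T-key, 102 mm long, upright in its holder, square end down, 0.2 to 0.33 kg. Point: centre of its flat handle, 89 mm above the tip; handle 62 mm along x, 12 mm thick along y, 26 mm high; z from tip to handle. Below: 10 mm round shank, 27 mm collar (underside 34 mm above the tip), square end 16 x 16 mm with faces along x and y, its lowest 7 mm tapered to 10 x 10.
- holder_mouth (a point): Key holder: wooden block 56 x 56 x 45 mm fixed to the bench, with a square upright hole 20 x 20 mm, 37 mm deep. Point: centre of the hole's mouth in the block's top; x and y along the hole's sides, z up. With the key home its collar rests on the block and key_grip is 55 mm above this point.
- lock_socket (a point): Lock spindle on the jig's grey plunger housing: square steel head 32 x 32 mm on a vertical axis, with a square socket 18 x 18 mm, 18 mm deep. Point: centre of the socket's mouth, 90 mm above the bench; x and y along its sides. Key tip on the socket's floor: key_grip 71 mm above this point. The 16 mm key has about 8 degrees of play before it bites.
- lock (a joint): Turn of the lock spindle, rad, growing counter-clockwise seen from above. 0 = locked: a cam stands behind the turret's spring plunger, so the turret cannot turn. From about 1.1 on it is free; 1.45 is the spindle's end stop. Starts at 0 to 0.1, stays where it is left, turns stiffly (about 0.08 N m).
- knob (a point): Black wing knob, solid with the turret: an upright bar 62 mm long (x), 14 mm thick (y), 32 mm high, top 100 mm above the bench. Point: on the turret's vertical axis, 14 mm below the wing's top, z up. Under the wing: a hub of 44 mm diameter, top 69 mm above the bench, and the bush plate, to 65 mm; keep fingertips above 71 mm.
- turret (a joint): Turn of the turret, rad, growing clockwise seen from above: steel plate, 130 mm diameter, 15 lobes. Starts in a stop at 0, blank lobe over the bar; the next lobes carry bushes. Stops every 24 degrees (0.419 rad) all the way round, third at 1.257. A spring plunger drops in at each and draws the turret into it; leaving a stop takes 0.2 N m, nothing half-way, then it pulls on.
- jig: Drill jig: grey base 110 x 320 x 12 mm bolted to the bench, long along y. Origin on the bench under the turret's axis, z up. At its -y end a 28 mm steel bar is clamped in a vee block (highest point 66 mm), its end under the turret's rim; at its +y end, 118 mm from the turret's axis, is the lock spindle on its 66 mm high housing.
- oil_can: Bystander: red oil can with a long thin spout, 76 x 89 x 167 mm; origin at the centre of its underside.
- spare_bar: Bystander: a loose grey steel bar, 28 mm thick and 120 mm long, lying; origin at the centre of its underside.
- screw_tin: Bystander: round grey-green tin, 87 mm across and 51 mm high; origin at the centre of its underside.
Mind the look-alikes: they are no part of the job. Leave any blue or pink look-alike of the part that bears key_grip alone. Several things look just like the part that bears holder_mouth: the one meant starts nearest to the robot's base.

How it is judged:
On the way, in this order (a step that is already met when the one before it is completed fails the run):
1. the lock spindle has been turned counter-clockwise until the turret is free, while the turret still stands in its first stop (value of joint lock above 1.15 rad and value of joint turret between -0.2 and 0.2 rad), for 0.2 s.
2. the key stands home in its holder again, let go, and the turret has not been turned yet (horizontal distance between key_grip and holder_mouth below 0.015 m and z of key_grip in the frame of holder_mouth between 0.045 and 0.06 m and angle between key_grip's own z axis and vertical below 0.2 rad and contact force between the fingers and key below 0.1 N and value of joint turret below 0.2 rad), for 0.2 s.
At the end, for the whole second after the job is handed in: The turret stands still at its third stop clockwise from the start (within 3.4 degrees) with the fingers gripping its knob (more than 2 N), the lock is open (more than 1.1 rad), and the key stands home in its holder (within 15 mm, collar on the block, tilted less than 11 degrees) (value of joint turret between 1.1966 and 1.3166 rad and velocity of joint turret between -0.1 and 0.1 rad/s and contact force between the fingers and turret above 2 N and value of joint lock above 1.1 rad and horizontal distance between key_grip and holder_mouth below 0.015 m and z of key_grip in the frame of holder_mouth between 0.045 and 0.06 m and angle between key_grip's own z axis and vertical below 0.2 rad); the arm keeps its last pose, push and grip.
It fails at once if the turret goes past its third stop (value of joint turret above 1.4666 rad).
It fails at once if the oil can is moved (distance of oil_can from where it was at the start of the episode above 0.03 m).
It fails at once if the spare bar is moved (distance of spare_bar from where it was at the start of the episode above 0.03 m).
It fails at once if the screw tin is moved (distance of screw_tin from where it was at the start of the episode above 0.03 m).
It also fails if it takes over 72 s, if anything falls off the work surface, if the arm or the gripper's body presses on something with over 40 N, if the wrist force passes 120 N, or if a joint passes its speed limit or range.

## Working session

There is one attempt and no reset: what is moved stays moved. The work goes in short steps, Python scripts to look and compute and a tool call to move; the robot and the scene stay as the last step left them, time stands still between calls to the robot, and variables do not carry over. Pictures are saved under pics/ and viewed, and the job is handed in when it is done.

Besides the shell and the picture viewer there is one more tool, called after "Request:" as name([rows], argument=value, ...), one row to a line, values as JSON. jog_arm: Moves the arm, as the interface text tells. Its arguments: {"type":"object","properties":{"grip":{"type":"array"},"linear":{"type":"array"},"turn":{"type":"array"}},"required":["grip","linear","turn"]}

```bash
mkdir -p pics; ls; python3 - <<'E'
from station import get_state, vision, workorder, ctrl
import cv2
s=get_state()
for k,v in s.items(): print(k,v)
print(ctrl.finger_overhang)
for n in("top","side","wrist"):
    im=vision.get_image(n); cv2.imwrite(f"pics/{n}0.png",im[:,:,::-1])
    c=vision.calibration(n); print(n,c)
E
```

```text
pics
time 0.0
qpos [ 1.07187660e+00  2.45778402e-01  1.55906805e+00  1.48626952e-05
  1.33872204e+00 -1.74130427e-01]
joint_velocities [-0.00123206 -0.00207922  0.00060455  0.00104315 -0.0007785   0.00109228]
tau [-7.10470631e-04 -4.29493511e+01 -3.26131475e+01 -1.73877206e-04
  5.37585409e-03 -3.28176100e-05]
tcp_pos [0.20714141 0.61548302 0.22487412]
tool_rot [-1.55758965  0.2554791  -0.25442876]
force [-0.24349518  0.57647138 -0.89445386]
torque [0.00973001 0.03328611 0.07895256]
opening 0.9997933271454237
0.025
top {'K': array([[527.58979608,   0.        , 285.80413402],
       [  0.        , 527.58979608, 212.87339168],
       [  0.        ,   0.        ,   1.        ]]), 'R': array([[ 0.03013479, -0.99954177, -0.00285329],
       [-0.99702134, -0.0298558 , -0.07111316],
       [ 0.07099539,  0.00498777, -0.99746417]]), 't': array([-0.0249314 ,  0.47154701,  1.60286106])}
side {'K': array([[525.69477947,   0.        , 276.29452359],
       [  0.        , 525.69477947, 212.62929509],
       [  0.        ,   0.        ,   1.        ]]), 'R': array([[ 0.90745684, -0.41983839, -0.01605667],
       [-0.27334547, -0.56093499, -0.78143086],
       [ 0.31906793,  0.71350379, -0.62378521]]), 't': array([-0.43466758,  0.18497588,  1.53193595])}
wrist {'K': array([[364.46565027,   0.        , 280.3954743 ],
       [  0.        , 364.46565027, 206.95892987],
       [  0.        ,   0.        ,   1.        ]]), 'R': array([[ 0.3183978 ,  0.94795492, -0.00207391],
       [ 0.90420957, -0.30304627,  0.30094518],
       [ 0.28465398, -0.09769553, -0.95363919]]), 't': array([-0.64906783, -0.04040023,  0.38043875])}
```

View pics/top0.png

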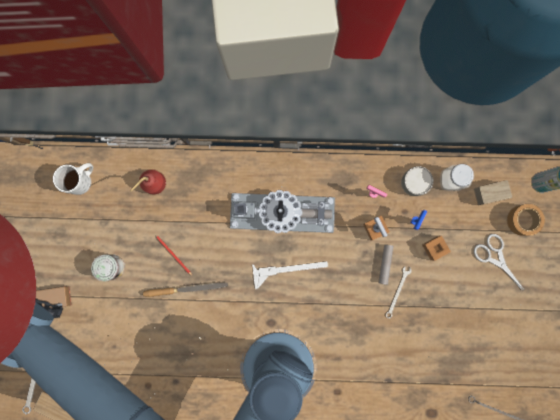

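View pics/side0.png

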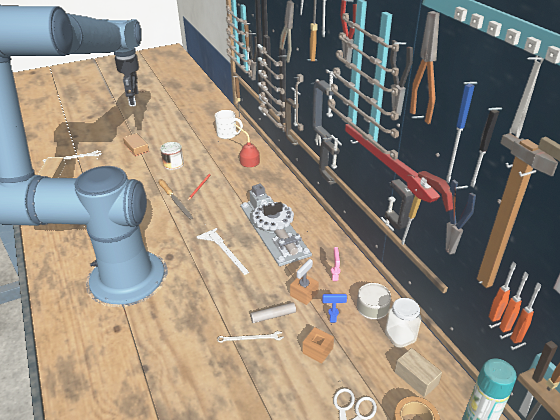

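View pics/wrist0.png

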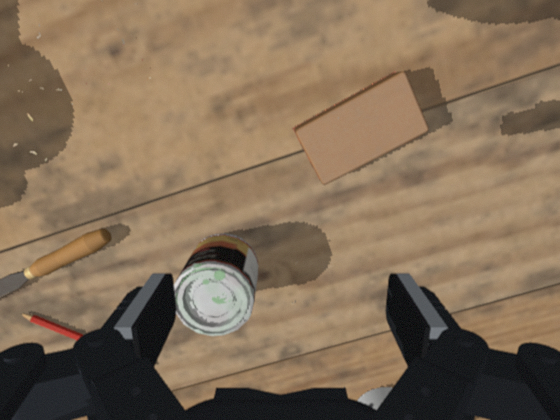

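The top view shows the jig at about (282,211), with the knob at (281,211). The key and its holder are at about (377,228), with blue and pink look-alikes nearby and an empty holder at (436,247), which is farther from the base. Next I'll zoom in on these.

```bash
python3 - <<'E'
import cv2,numpy as np
t=cv2.imread("pics/top0.png"); s=cv2.imread("pics/side0.png")
a=cv2.resize(t[170:270,220:460],None,fx=3.3,fy=3.3,interpolation=cv2.INTER_CUBIC)
cv2.imwrite("pics/topz.png",a)
b=cv2.resize(s[170:370,220:390],None,fx=3,fy=3,interpolation=cv2.INTER_CUBIC); cv2.imwrite("pics/sidez.png",b)
E
cat > h.py <<'E'
import numpy as np
from station import get_state, vision
def ray(n,uv,c=None):
    c=c or vision.calibration(n); d=c["R"].T@np.linalg.inv(c["K"])@np.array([uv[0],uv[1],1.]); o=-c["R"].T@c["t"]; return o,d
def onz(n,uv,z,c=None):
    o,d=ray(n,uv,c); return o+d*(z-o[2])/d[2]
def proj(n,X,c=None):
    c=c or vision.calibration(n); p=c["K"]@(c["R"]@np.asarray(X,float)+c["t"]); return p[:2]/p[2]
E
```

```text
(no output)
```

View pics/topz.png

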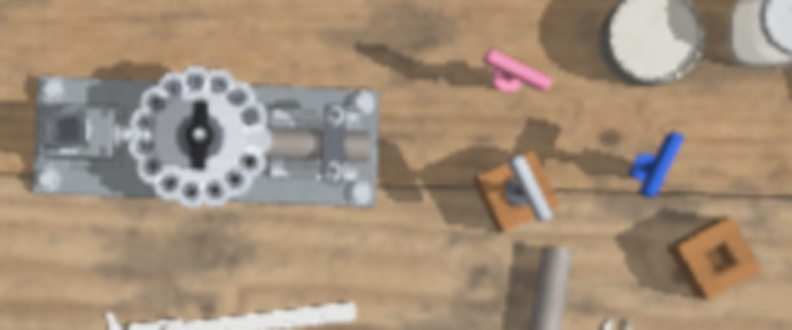

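View pics/sidez.png

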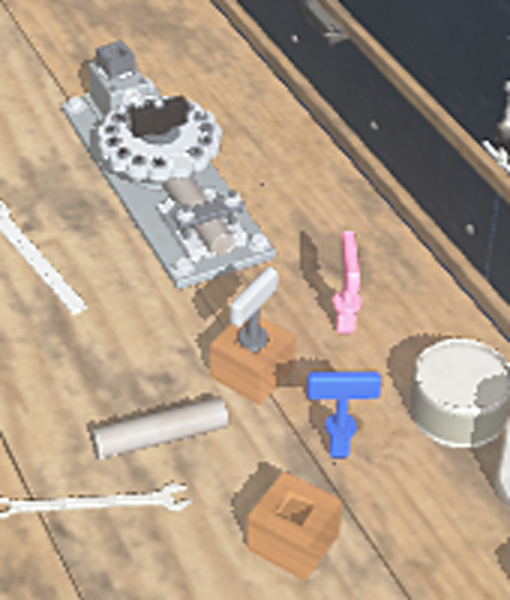

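```bash
python3 - <<'E'
from h import *
T=lambda x,y:(220+x/3.3,170+y/3.3)
S=lambda x,y:(220+x/3,170+y/3)
k1=onz("top",T(518,158),.113);k2=onz("top",T(545,216),.113)
print("key ends",k1,k2,(k1+k2)/2,np.linalg.norm(k1-k2),np.degrees(np.arctan2(*(k1-k2)[[1,0]])))
print("knob",onz("top",T(200,134),.1)); print("knob ends",onz("top",T(200,101),.1),onz("top",T(199,168),.1))
print("socket",onz("top",T(67,131),.09))
for p in [(478,183),(540,152),(558,202),(502,231)]: print("holder c",onz("top",T(*p),.045))
print("side key",onz("side",S(255,296),.1),"side knob",onz("side",S(160,118),.095),"side socket",onz("side",S(116,47),.09))
print("spare",onz("top",T(553,285),.02),"tin",onz("top",(418,181),.05), "oil",onz("top",(153,182),.05), onz("top",(134,190),.16))
for n in get_state()['tool_rot'],:
  from scipy.spatial.transform import Rotation as R
  print(R.from_rotvec(n).as_matrix())
E
```

```text
key ends [ 0.4586376  -0.27444054  0.113     ] [ 0.40869399 -0.29885896  0.113     ] [ 0.4336658  -0.28664975  0.113     ] 0.05559338102043965 26.05492656461368
knob [0.4723223  0.00415851 0.1       ]
knob ends [0.50155701 0.0050604  0.1       ] [0.44225782 0.00411286 0.1       ]
socket [0.47221025 0.12253577 0.09      ]
holder c [ 0.43924837 -0.2498414   0.045     ]
holder c [ 0.46927229 -0.30585258  0.045     ]
holder c [ 0.42410905 -0.32301293  0.045     ]
holder c [ 0.39618201 -0.27251995  0.045     ]
side key [ 0.43245652 -0.28687302  0.1       ] side knob [ 0.46541341 -0.01134738  0.095     ] side socket [0.47684607 0.12930494 0.09      ]
spare [ 0.3484607  -0.32443868  0.02      ] tin [ 0.57803434 -0.4067412   0.05      ] oil [0.55118256 0.3929751  0.05      ] [0.51350215 0.41663794 0.16      ]
[[ 9.47718462e-01 -7.32061693e-04  3.19106850e-01]
 [-3.19107556e-01 -1.25877902e-03  9.47717671e-01]
 [-2.92102795e-04 -9.99998940e-01 -1.42657453e-03]]
```

Request:
jog_arm([
  [0.4,-0.2,-0.5],
  [0.8,-0.2,-0.95],
  [0.8,-0.2,-0.95],
  [0.8,-0.2,-0.95],
  [0.8,-0.2,-0.95],
  [0.8,-0.2,-0.95],
  [0.8,-0.2,-0.95],
  [0.8,-0.2,-0.95],
  [0.8,-0.2,-0.95],
  [0.8,-0.2,-0.95],
  [0.8,-0.2,-0.95],
  [0.8,-0.2,-0.95],
], grip=[1,1,1,1,1,1,1,1,1,1,1,1], turn=[0,0,0,0,0,0,0,0,0,0,0,0])

```text
time: 1.15
tcp_pos: [0.3641, 0.215, 0.2981]
tool_rot: [-1.556, 0.254, -0.255]
force: [0.6, -0.1, 0.1]
opening: 1.0
```

Request:
jog_arm([
  [0.8,-0.1,-0.95],
  [0.8,0,-0.95],
  [0.6,0,-0.6],
  [0,0,0],
  [0,0,0],
  [0,0,0],
  [0,0,0],
  [0,0,0],
  [0,0,0],
], grip=[1,1,1,1,1,1,1,1,1], turn=[0,0,0,4,7,7,7,7,4])

```text
time: 1.9
tcp_pos: [0.4026, 0.1244, 0.3007]
tool_rot: [-1.439, 0.748, -0.747]
force: [-0.1, 0.3, 1.0]
opening: 1.005
```

```bash
cat >> h.py <<'E'
from scipy.spatial.transform import Rotation as Rot
def st():
    s=get_state(); M=Rot.from_rotvec(s['tool_rot']).as_matrix(); 
    phi=np.degrees(np.arctan2(M[1,2],M[0,2]))
    print("t%.2f tcp %s phi %.2f F %s T %s op %.3f q6 %.2f tilt %s"%(s['time'],s['tcp_pos'].round(4),phi,s['force'].round(1),s['torque'].round(2),s['opening'],s['qpos'][5],M[:,1].round(4)))
    return s,M,phi
def to(x,y,z,phi=None):
    s,M,p=st(); d=M.T@(np.array([x,y,z])-s['tcp_pos'])/.03
    print("units",d.round(2)," turn",None if phi is None else round((p-phi+180)%360-180,2))
def shot(n,name):
    import cv2
    c=vision.calibration(n); im=vision.get_image(n); cv2.imwrite("pics/%s.png"%name,im[:,:,::-1]); np.savez("pics/%s.npz"%name,**c); return im,c
def cal(name):
    return dict(np.load("pics/%s.npz"%name))
E
python3 - <<'E'
from h import *
st(); im,c=shot("wrist","w1"); print(-c["R"].T@c["t"],c["R"])
E
```

```text
t1.90 tcp [0.4026 0.1244 0.3007] phi 35.08 F [-0.1  0.3  1. ] T [-0.01  0.03 -0.01] op 1.005 q6 -0.58 tilt [-5.e-04 -0.e+00 -1.e+00]
[0.35907711 0.18739254 0.44918207] [[ 0.81789388  0.57536715 -0.0014989 ]
 [ 0.54897378 -0.77958997  0.30144198]
 [ 0.17227128 -0.24737041 -0.95348334]]
```

View pics/w1.png

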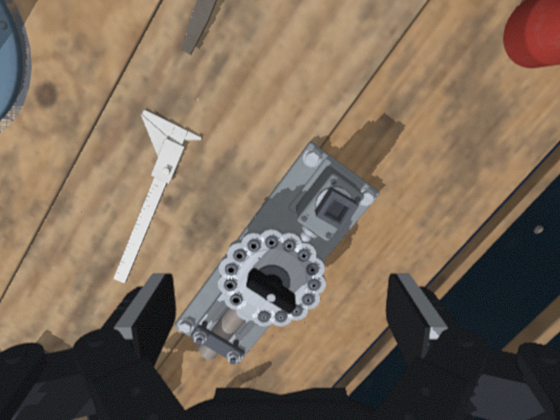

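```bash
python3 - <<'E'
import cv2
t=cv2.imread("pics/w1.png")
cv2.imwrite("pics/w1a.png",cv2.resize(t[170:250,290:390],None,fx=7,fy=7,interpolation=cv2.INTER_CUBIC))
cv2.imwrite("pics/w1b.png",cv2.resize(t[225:335,210:335],None,fx=5,fy=5,interpolation=cv2.INTER_CUBIC))
E
```

```text
(no output)
```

View pics/w1a.png

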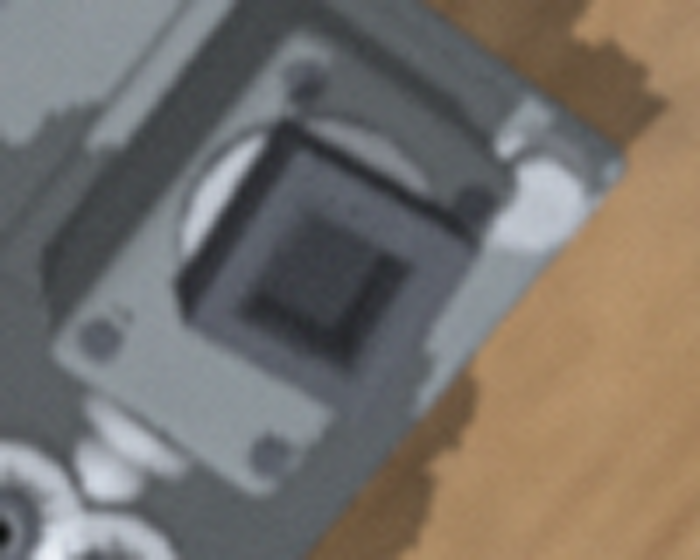

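View pics/w1b.png

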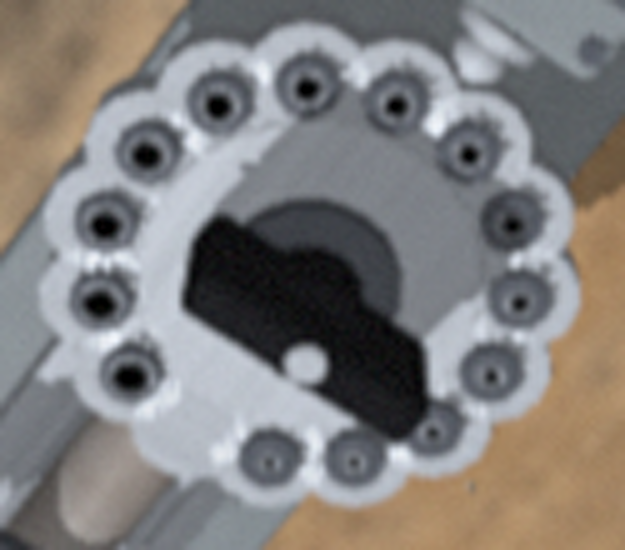

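```bash
python3 - <<'E'
from h import *
c=cal("w1")
A=lambda x,y:(290+x/7,170+y/7); B=lambda x,y:(210+x/5,225+y/5)
P=[onz("wrist",A(*p),.09,c) for p in [(308,203),(412,262),(345,370),(240,308)]]
print(np.array(P).round(4),np.mean(P,0)); 
for i in range(4):
  d=P[(i+1)%4]-P[i]; print(np.linalg.norm(d),np.degrees(np.arctan2(d[1],d[0]))%90)
P=[onz("wrist",A(*p),.09,c) for p in [(300,162),(472,246),(370,410),(190,320)]]
print(np.mean(P,0)); 
for i in range(4):
  d=P[(i+1)%4]-P[i]; print(np.linalg.norm(d),np.degrees(np.arctan2(d[1],d[0]))%90)
print("knob",onz("wrist",B(305,363),.1,c))
for p in [(183,300),(405,440),(428,400),(205,225),(425,345)]: print(onz("wrist",B(*p),.1,c))
# jig direction: base bolts
print(onz("wrist",(313,156),.02,c),onz("wrist",(186,326),.02,c))
E
```

```text
[[0.464  0.1329 0.09  ]
 [0.4821 0.1345 0.09  ]
 [0.4845 0.1154 0.09  ]
 [0.4657 0.1142 0.09  ]] [0.47408169 0.12426698 0.09      ]
0.01817962157206319 5.204430951899657
0.019235597216290635 7.007308092266058
0.018813530510595148 3.787494193270362
0.018760874157009978 5.134231447513812
[0.47483063 0.12492305 0.09      ]
0.028897906854811514 8.7921334520191
0.02924467646993528 7.204649022182878
0.0310007951800362 7.668003681992133
0.02877250201851237 2.993228378957653
knob [0.47343945 0.00610597 0.1       ]
[0.4431434  0.00366639 0.1       ]
[0.50256646 0.00290487 0.1       ]
[0.5007839  0.01406307 0.1       ]
[0.43705619 0.02132196 0.1       ]
[0.49222569 0.02479599 0.1       ]
[0.43178044 0.1499388  0.02      ] [ 0.42925371 -0.13953482  0.02      ]
```

Request:
jog_arm([
  [0.5,0,-0.3],
  [0.85,0,-0.55],
  [0.9,0,-0.6],
  [0.9,0,-0.6],
  [0.9,0,-0.6],
  [0.9,0,-0.6],
  [0.9,0,-0.6],
  [0.9,0,-0.6],
  [0.9,0,-0.6],
  [0.9,0,-0.6],
  [0.9,0,-0.6],
  [0.9,0,-0.6],
], grip=[1,1,1,1,1,1,1,1,1,1,1,1], turn=[0,0,0,0,0,0,0,0,0,0,0,0])

```text
time: 2.95
tcp_pos: [0.4147, -0.2493, 0.3008]
tool_rot: [-1.44, 0.742, -0.742]
force: [0.6, 0.3, 0.4]
opening: 1.002
```

Request:
jog_arm([
  [0.6,0,0],
  [0,0,0],
  [0,0,0],
  [0,0,0],
  [0,0,0],
  [0,0,0],
  [0,0,0],
  [0,0,0],
  [0,0,0],
  [0,0,0],
  [0,0,0],
  [0,0,0],
], grip=[1,1,1,1,1,1,1,1,1,1,1,1], turn=[4,7,7,7,7,7,7,7,7,7,7,7])

```text
time: 3.95
tcp_pos: [0.4254, -0.2622, 0.3007]
tool_rot: [-0.718, 1.77, -1.769]
force: [0.3, -0.4, -0.4]
opening: 0.993
```

Request:
jog_arm([
  [0,0,0],
  [0,0,0],
  [0,0,0],
  [0,0,0],
], grip=[1,1,1,1], turn=[7,7,4,0])

```text
time: 4.28
tcp_pos: [0.4254, -0.2622, 0.3007]
tool_rot: [-0.461, 1.966, -1.965]
force: [-1.2, -0.6, -0.1]
opening: 1.001
```

```bash
python3 - <<'E'
from h import *
st(); im,c=shot("wrist","w2"); print(-c["R"].T@c["t"])
E
```

```text
t4.28 tcp [ 0.4254 -0.2622  0.3007] phi -63.58 F [-1.2 -0.6 -0.1] T [-0.01 -0.01  0.02] op 1.001 q6 0.33 tilt [-3.e-04  3.e-04 -1.e+00]
[ 0.49553479 -0.22814326  0.44917996]
```

View pics/w2.png

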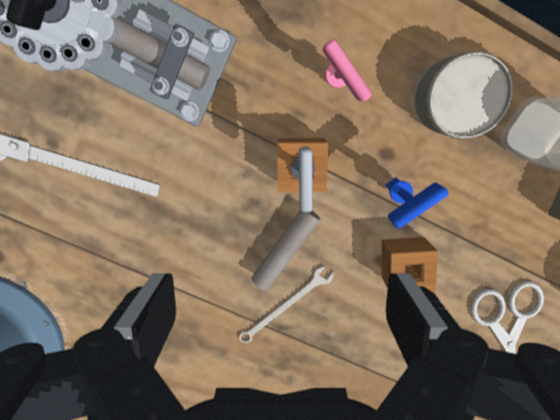

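```bash
python3 - <<'E'
import cv2
t=cv2.imread("pics/w2.png")
cv2.imwrite("pics/w2a.png",cv2.resize(t[130:225,260:345],None,fx=6,fy=6,interpolation=cv2.INTER_CUBIC))
E
```

```text
(no output)
```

View pics/w2a.png

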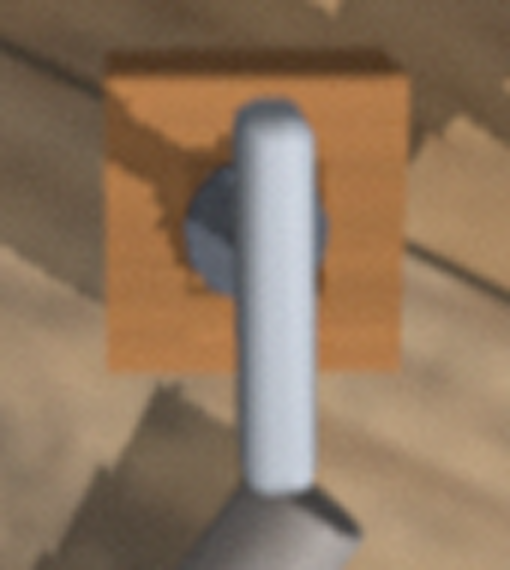

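```bash
python3 - <<'E'
from h import *
c=cal("w2")
A=lambda x,y:(260+x/6,130+y/6)
a=onz("wrist",A(275,118),.113,c);b=onz("wrist",A(282,494),.113,c);d=a-b
print(a,b,(a+b)/2,np.linalg.norm(d),np.degrees(np.arctan2(d[1],d[0])))
l=onz("wrist",A(242,305),.113,c);r=onz("wrist",A(316,305),.113,c);print((l+r)/2,np.linalg.norm(l-r))
P=[onz("wrist",A(*p),.045,c) for p in [(105,72),(410,75),(401,371),(107,371)]]
print(np.array(P),np.mean(P,0)); 
for i in range(4):
  d=P[(i+1)%4]-P[i]; print(np.linalg.norm(d),np.degrees(np.arctan2(d[1],d[0]))%90)
e=(a+b)/2; e[2]=.1
to(e[0],e[1],.16)
E
```

```text
[ 0.45966431 -0.27189951  0.113     ] [ 0.40621289 -0.30120746  0.113     ] [ 0.4329386  -0.28655348  0.113     ] 0.060959083677054875 28.736403163675664
[ 0.43383233 -0.28615657  0.113     ] 0.011671182472254458
[[ 0.44597909 -0.24889736  0.045     ]
 [ 0.47044429 -0.29927402  0.045     ]
 [ 0.42027983 -0.32482312  0.045     ]
 [ 0.39519571 -0.27444428  0.045     ]] [ 0.43297473 -0.28685969  0.045     ]
0.05600316086440381 25.9033269911712
0.056295915043549964 26.99004861939872
0.056278231899777875 26.46916440110951
0.05684713308269067 26.704996964783017
t4.33 tcp [ 0.4254 -0.2622  0.3008] phi -63.45 F [-0.6  0.5 -0.6] T [-0.03 -0.04 -0.07] op 0.998 q6 0.33 tilt [-3.e-04  3.e-04 -1.e+00]
units [0.14 4.69 0.84]  turn None
```

Request:
jog_arm([
  [0.07,0.5,0.42],
  [0.07,0.8,0.42],
  [0,0.9,0],
  [0,0.9,0],
  [0,0.9,0],
  [0,0.7,0],
  [0,0.5,0],
  [0,0.5,0],
  [0,0.5,0],
  [0,0.3,0],
], grip=[1,1,1,1,1,1,1,1,1,1], turn=[0,0,0,0,0,0,0,0,0,0])

```text
time: 5.17
tcp_pos: [0.4322, -0.286, 0.1041]
tool_rot: [-0.465, 1.967, -1.962]
force: [-0.6, -0.2, 0.1]
opening: 1.001
```

```bash
python3 - <<'E'
from h import *
st(); im,c=shot("wrist","w3")
E
```

```text
t5.17 tcp [ 0.4322 -0.286   0.1041] phi -63.46 F [-0.6 -0.2  0.1] T [-0.02  0.01  0.02] op 1.001 q6 0.30 tilt [-0.0018  0.0019 -1.    ]
```

View pics/w3.png

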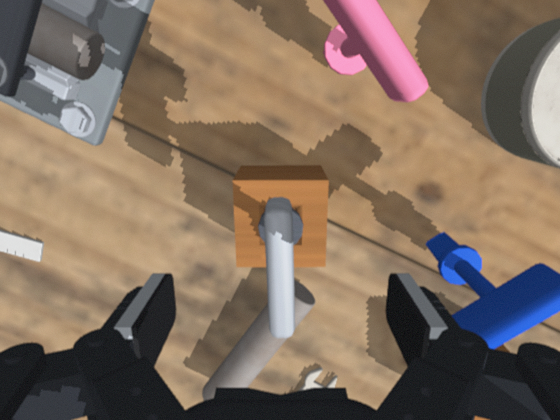

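Request:
jog_arm([
  [0,0,0],
  [0,0,0],
  [0,0,0],
  [0,0,0],
  [0,0,0],
  [0,0,0],
  [0,0,0],
  [0,0,0],
  [0,0,0],
  [0,0,0],
  [0,0,0],
  [0,0,0],
], grip=[0,0,0,0,0,0,0,0,0,0,0,0], turn=[0,0,0,0,0,0,0,0,0,0,0,0])

```text
time: 6.22
tcp_pos: [0.4333, -0.2871, 0.1067]
tool_rot: [-0.46, 1.964, -1.966]
force: [-0.2, 1.0, 4.5]
opening: 0.09
```

```bash
python3 - <<'E'
from h import *
st(); im,c=shot("wrist","w4")
E
```

```text
t6.22 tcp [ 0.4333 -0.2871  0.1067] phi -63.61 F [-0.2  1.   4.5] T [0.16 0.06 0.03] op 0.090 q6 0.31 tilt [ 7.e-04 -7.e-04 -1.e+00]
```

View pics/w4.png

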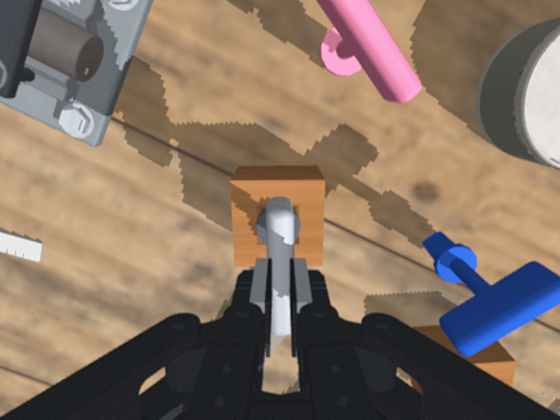

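Request:
jog_arm([
  [0,-0.3,0],
  [0,-0.4,0],
  [0,-0.6,0],
  [0,-0.8,0],
  [0,-0.9,0],
  [0,-0.9,0],
  [0,-0.6,0],
  [0,-0.5,0],
], grip=[0,0,0,0,0,0,0,0], turn=[0,0,0,0,0,0,0,0])

```text
time: 6.93
tcp_pos: [0.4331, -0.287, 0.2587]
tool_rot: [-0.459, 1.963, -1.967]
force: [0.2, -0.0, -2.4]
opening: 0.085
```

```bash
python3 - <<'E'
from h import *
to(.474,.1243,.26,-85); im,c=shot("wrist","w5");im,c=shot("side","s5")
E
```

```text
t6.93 tcp [ 0.4331 -0.287   0.2587] phi -63.61 F [ 0.2 -0.  -2.4] T [-0.03 -0.02  0.01] op 0.085 q6 0.31 tilt [ 0.0017 -0.0019 -1.    ]
units [ -7.31  -0.07 -11.67]  turn 21.39
```

View pics/w5.png

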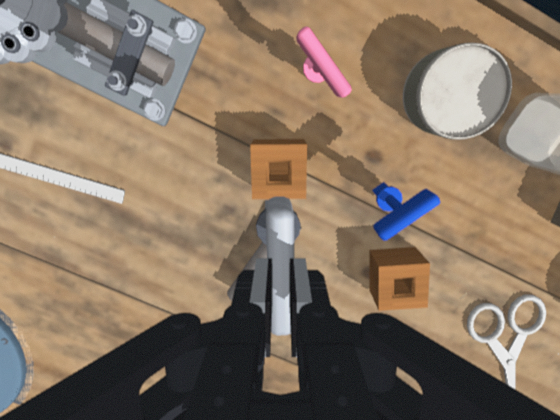

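View pics/s5.png

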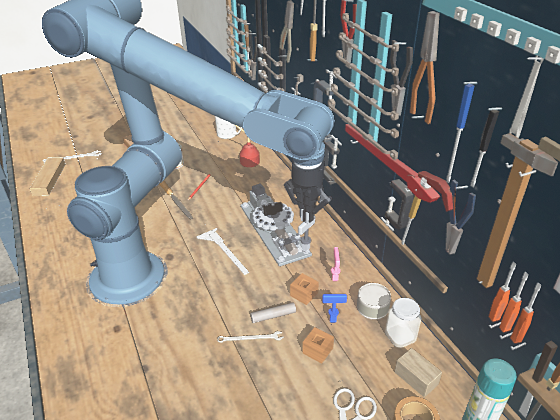

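Request:
jog_arm([
  [-0.3,0,-0.5],
  [-0.5,0,-0.8],
  [-0.6,0,-0.95],
  [-0.6,0,-0.95],
  [-0.6,0,-0.95],
  [-0.6,0,-0.95],
  [-0.6,0,-0.95],
  [-0.6,0,-0.95],
  [-0.6,0,-0.95],
  [-0.6,0,-0.95],
  [-0.6,0,-0.95],
  [-0.6,0,-0.95],
], grip=[0,0,0,0,0,0,0,0,0,0,0,0], turn=[0,0,0,0,0,0,0,0,0,0,0,0])

```text
time: 8.03
tcp_pos: [0.4706, 0.0959, 0.2545]
tool_rot: [-0.463, 1.967, -1.966]
force: [1.6, -0.5, -2.9]
opening: 0.086
```

Request:
jog_arm([
  [-0.5,0,-0.85],
  [0,0,0],
  [0,0,0],
  [0,0,0],
  [0,0,0],
  [0,0,0],
], grip=[0,0,0,0,0,0], turn=[0,4,7,7,3.4,0])

```text
time: 8.53
tcp_pos: [0.4728, 0.1237, 0.2544]
tool_rot: [-0.097, 2.179, -2.178]
force: [0.0, -0.6, -2.3]
opening: 0.085
```

```bash
python3 - <<'E'
from h import *
c=cal("w5"); print("hole",onz("wrist",(279.5,172.5),.045,c))
to(.474,.1243,.26,-85); im,c=shot("wrist","w6");im,c=shot("side","s6")
import cv2
cv2.imwrite("pics/s6z.png",cv2.resize(cv2.imread("pics/s6.png")[150:270,200:340],None,fx=5,fy=5,interpolation=cv2.INTER_CUBIC))
E
```

```text
hole [ 0.43274217 -0.28741224  0.045     ]
t8.53 tcp [0.4728 0.1237 0.2544] phi -85.04 F [ 0.  -0.6 -2.3] T [-0.06  0.    0.05] op 0.085 q6 1.51 tilt [-2.8e-03 -1.0e-04 -1.0e+00]
units [-0.04 -0.19 -0.02]  turn -0.04
```

View pics/w6.png

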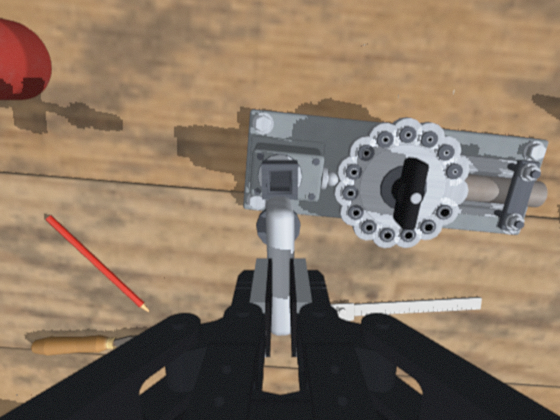

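View pics/s6z.png

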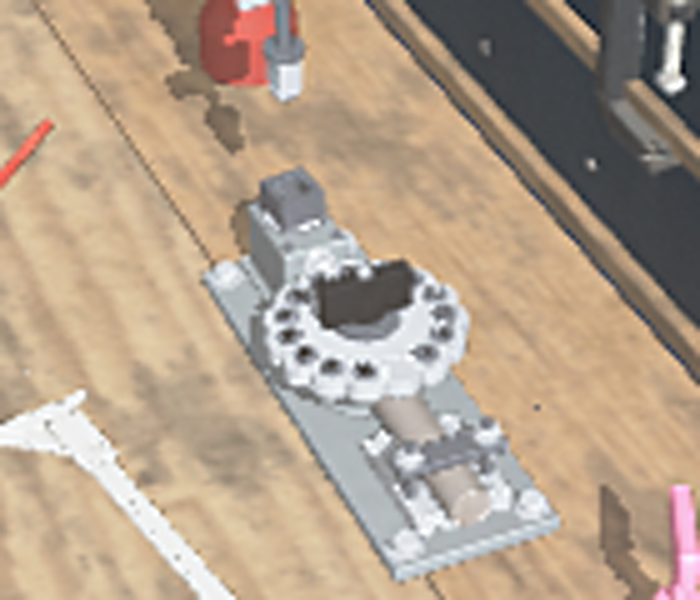

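```bash
python3 - <<'E'
import cv2
t=cv2.imread("pics/w6.png")
cv2.imwrite("pics/w6a.png",cv2.resize(t[145:225,240:330],None,fx=7,fy=7,interpolation=cv2.INTER_CUBIC))
E
```

```text
(no output)
```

View pics/w6a.png

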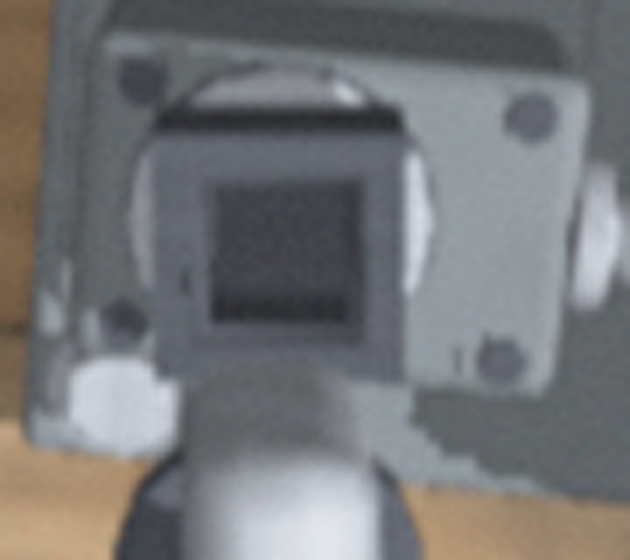

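```bash
python3 - <<'E'
from h import *
c=cal("w6")
A=lambda x,y:(240+x/7,145+y/7)
for z,Q in((.09,[(210,183),(362,183),(360,338),(213,335)]),(.09,[(152,137),(405,137),(403,377),(160,375)])):
  P=[onz("wrist",A(*p),z,c) for p in Q]; print(np.mean(P,0))
  for i in range(4):
    d=P[(i+1)%4]-P[i]; print(np.linalg.norm(d).round(4),np.degrees(np.arctan2(d[1],d[0]))%90)
print(proj("wrist",[.474,.1243,.09],c),proj("wrist",get_state()['tcp_pos']-[0,0,.0],c))
print(onz("wrist",(415.5,198),.1,c))
E
```

```text
[0.47391979 0.1229506  0.09      ]
0.019 5.0002363026082435
0.0201 4.818693751398911
0.0187 3.787034031921422
0.0197 5.611260893724911
[0.47413732 0.12375734 0.09      ]
0.0314 5.000260631410626
0.0311 5.368590389651558
0.0311 4.508406991212723
0.0308 6.004247696367454
[279.37762184 181.99292502] [279.81393068 271.81668823]
[0.47254995 0.005896   0.1       ]
```

Request:
jog_arm([
  [-0.04,0.4,0],
  [0,0.6,0],
  [0,0.6,0],
  [0,0.4,0],
  [0,0.3,0],
  [0,0.2,0],
  [0,0.2,0],
  [0,0,0],
], grip=[0,0,0,0,0,0,0,0], turn=[0,0,0,0,0,0,0,0])

```text
time: 9.3
tcp_pos: [0.4746, 0.1237, 0.174]
tool_rot: [-0.097, 2.177, -2.177]
force: [-0.1, -0.5, -2.6]
opening: 0.089
```

```bash
python3 - <<'E'
from h import *
to(.474,.1237,.168,-85); im,c=shot("wrist","w7")
E
```

```text
t9.30 tcp [0.4746 0.1237 0.174 ] phi -85.00 F [-0.1 -0.5 -2.6] T [-0.09  0.02 -0.01] op 0.089 q6 1.51 tilt [-1.4e-03 -1.0e-04 -1.0e+00]
units [ 0.02  0.2  -0.  ]  turn -0.0
```

View pics/w7.png

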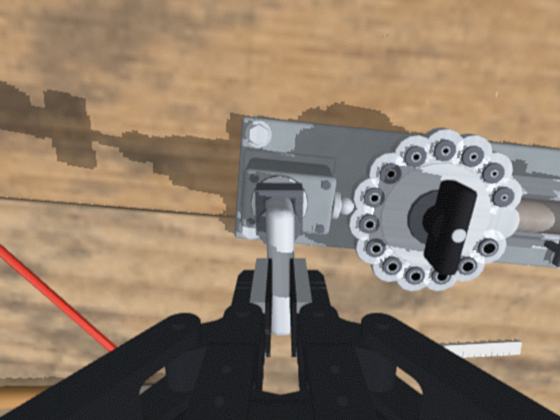

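Request:
jog_arm([
  [0.01,0.14,0],
  [0,0,0],
  [0,0,0],
  [0,0,0],
  [0,0,0],
  [0,0,0],
  [0,0,0],
  [0,0,0],
  [0,0,0],
  [0,0,0],
  [0,0,0],
  [0,0,0],
], grip=[0,0,0,0,0,0,0,0,0,0,0,0], turn=[0,-3,-5,-5,-6,-6,-6,-6,-6,-6,-6,-6])

```text
time: 10.35
tcp_pos: [0.4751, 0.1238, 0.1712]
tool_rot: [-0.982, 1.507, -1.508]
force: [-0.4, 1.0, -3.8]
opening: 0.088
```

```bash
python3 - <<'E'
from h import *
to(.474,.1237,.168,-5)
E
```

```text
t10.35 tcp [0.4751 0.1238 0.1712] phi -23.74 F [-0.4  1.  -3.8] T [ 0.05 -0.06 -0.14] op 0.088 q6 0.44 tilt [ 1.4e-03  4.0e-04 -1.0e+00]
units [ 0.02  0.11 -0.03]  turn -18.74
```

Request:
jog_arm([
  [0,0,0],
  [0,0,0],
  [0,0,0],
  [0,0,0],
  [0,0,0],
  [0,0,0],
], grip=[0,0,0,0,0,0], turn=[-5,-5,-5,-4,-3,0])

```text
time: 10.85
tcp_pos: [0.4751, 0.1239, 0.1712]
tool_rot: [-1.191, 1.234, -1.235]
force: [0.1, 0.1, -3.2]
opening: 0.089
```

```bash
python3 - <<'E'
from h import *
to(.474,.1237,.168,-5); im,c=shot("wrist","w8")
E
```

```text
t10.85 tcp [0.4751 0.1239 0.1712] phi -1.98 F [ 0.1  0.1 -3.2] T [ 0.1  -0.08 -0.07] op 0.089 q6 0.06 tilt [ 1.3e-03  5.0e-04 -1.0e+00]
units [ 0.01  0.11 -0.04]  turn 3.02
```

View pics/w8.png

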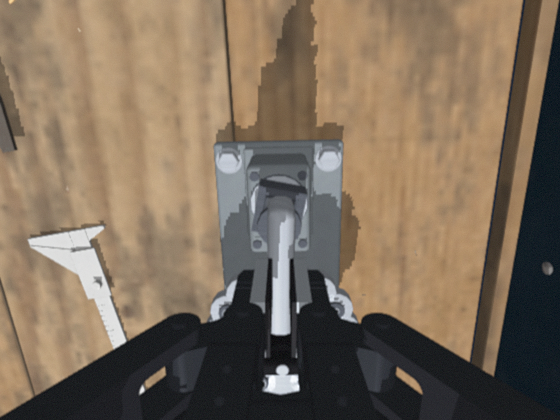

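Request:
jog_arm([
  [0,0,0],
  [0,0,0],
  [0,0,0],
  [0,0,0],
  [0,0,0],
], grip=[0,0,0,0,0], turn=[-2,-2,-2,-1,0])

```text
time: 11.32
tcp_pos: [0.475, 0.1238, 0.1712]
tool_rot: [-1.248, 1.145, -1.146]
force: [0.1, 0.1, -1.8]
opening: 0.085
```

```bash
python3 - <<'E'
from h import *
to(.474,.1237,.168,-5); im,c=shot("wrist","w9")
import cv2
cv2.imwrite("pics/w9a.png",cv2.resize(cv2.imread("pics/w9.png")[135:265,210:350],None,fx=4.5,fy=4.5,interpolation=cv2.INTER_CUBIC))
E
```

```text
t11.32 tcp [0.475  0.1238 0.1712] phi 4.93 F [ 0.1  0.1 -1.8] T [ 0.13 -0.08 -0.13] op 0.085 q6 -0.06 tilt [ 9.e-04  3.e-04 -1.e+00]
units [ 0.    0.11 -0.03]  turn 9.93
```

View pics/w9a.png

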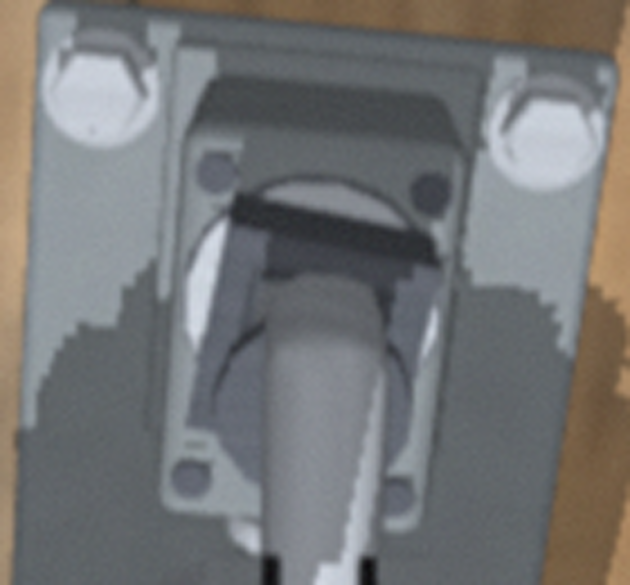

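Request:
jog_arm([
  [0,0,0],
  [0,0,0],
  [0,0,0],
  [0,-0.2,0],
  [0,-0.3,0],
  [0,-0.4,0],
  [0,-0.6,0],
  [0,-0.6,0],
  [0,-0.5,0],
  [0,-0.4,0],
  [0,0,0],
], grip=[0,0,0,0,0,0,0,0,0,0,0], turn=[3,4,2,0,0,0,0,0,0,0,0])

```text
time: 12.28
tcp_pos: [0.4765, 0.1238, 0.265]
tool_rot: [-1.17, 1.255, -1.263]
force: [1.1, 0.2, -2.4]
opening: 0.089
```

```bash
python3 - <<'E'
from h import *
to(.433,-.287,.26,26.5); im,c=shot("wrist","w10")
E
```

```text
t12.28 tcp [0.4765 0.1238 0.265 ] phi -3.99 F [ 1.1  0.2 -2.4] T [ 0.03 -0.01  0.06] op 0.089 q6 0.09 tilt [ 7.e-03  1.e-04 -1.e+00]
units [13.76  0.16 -0.49]  turn -30.49
```

View pics/w10.png

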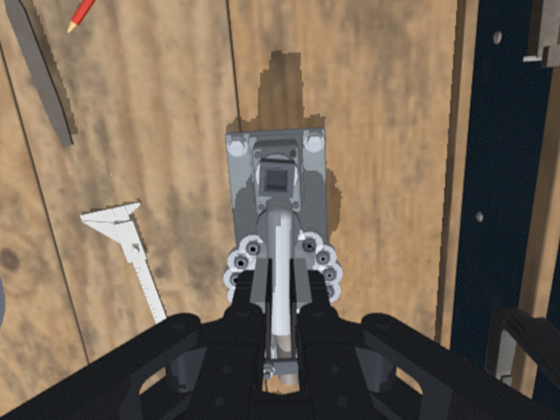

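Request:
jog_arm([
  [0.4,0,0],
  [0.8,0,0],
  [0.98,0,0],
  [0.98,0,0],
  [0.98,0,0],
  [0.98,0,0],
  [0.98,0,0],
  [0.98,0,0],
  [0.98,0,0],
  [0.98,0,0],
  [0.98,0,-0.2],
  [0.98,0,-0.2],
], grip=[0,0,0,0,0,0,0,0,0,0,0,0], turn=[0,0,0,0,0,0,0,0,0,0,0,0])

```text
time: 13.33
tcp_pos: [0.4386, -0.2056, 0.2595]
tool_rot: [-1.176, 1.262, -1.259]
force: [0.1, -0.0, -3.1]
opening: 0.088
```

Request:
jog_arm([
  [0.98,0,0],
  [0.8,0,-0.1],
  [0.8,0,0],
  [0.15,0,0],
  [0,0,0],
  [0,0,0],
  [0,0,0],
  [0,0,0],
  [0,0,0],
  [0,0,0],
], grip=[0,0,0,0,0,0,0,0,0,0], turn=[0,0,0,0,-4,-7,-7,-7,-5.5,0])

```text
time: 14.17
tcp_pos: [0.4306, -0.2853, 0.2597]
tool_rot: [-1.393, 0.862, -0.859]
force: [0.0, 0.3, -3.8]
opening: 0.088
```

```bash
python3 - <<'E'
from h import *
to(.433,-.287,.106,26.5); im,c=shot("wrist","w11")
E
```

```text
t14.17 tcp [ 0.4306 -0.2853  0.2597] phi 26.60 F [ 0.   0.3 -3.8] T [-0.04  0.01 -0.04] op 0.088 q6 -1.27 tilt [-0.0014  0.0017 -1.    ]
units [0.1  5.12 0.05]  turn 0.1
```

View pics/w11.png

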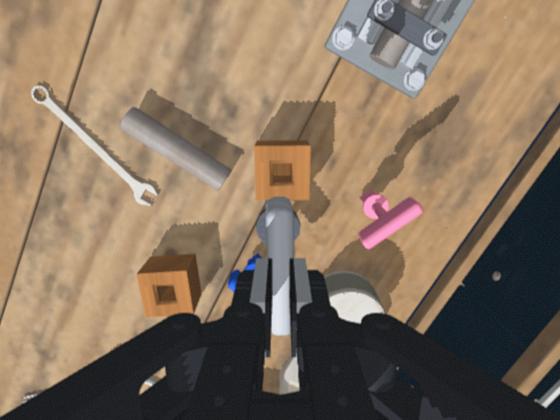

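Request:
jog_arm([
  [0.1,0.4,0.05],
  [0,0.6,0],
  [0,0.8,0],
  [0,0.8,0],
  [0,0.6,0],
  [0,0.4,0],
  [0,0.3,0],
  [0,0.2,0],
  [0,0,0],
  [0,0,0],
], grip=[0,0,0,0,0,0,0,0,0,0], turn=[0,0,0,0,0,0,0,0,0,0])

```text
time: 15.05
tcp_pos: [0.434, -0.2885, 0.1383]
tool_rot: [-1.393, 0.862, -0.863]
force: [0.6, -0.0, -1.4]
opening: 0.089
```

```bash
python3 - <<'E'
from h import *
print(onz("wrist",(282,172.5),.045,cal("w11")))
to(.433,-.287,.1065,26.5); im,c=shot("wrist","w12")
E
```

```text
[ 0.43270262 -0.285551    0.045     ]
t15.05 tcp [ 0.434  -0.2885  0.1383] phi 26.47 F [ 0.6 -0.  -1.4] T [-0.    0.06 -0.01] op 0.089 q6 -1.27 tilt [ 7.e-04 -7.e-04 -1.e+00]
units [-0.06  1.06 -0.01]  turn -0.03
```

View pics/w12.png

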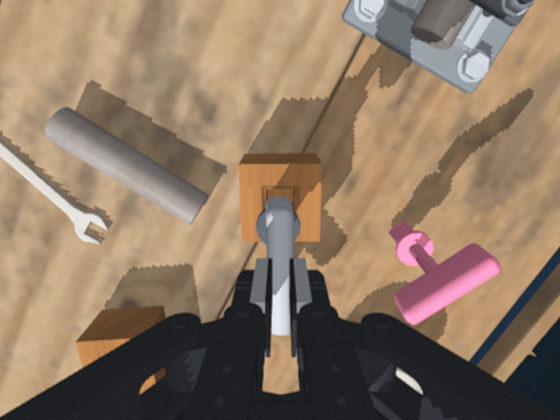

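Request:
jog_arm([
  [-0.06,0,0],
  [0,0.2,0],
  [0,0.25,0],
  [0,0.25,0],
  [0,0.2,0],
  [0,0.1,0],
  [0,0,0],
], grip=[0,0,0,0,0,0,0], turn=[0,0,0,0,0,0,0])

```text
time: 15.68
tcp_pos: [0.4326, -0.2864, 0.1071]
tool_rot: [-1.393, 0.863, -0.861]
force: [0.3, -0.7, -2.7]
opening: 0.085
```

```bash
python3 - <<'E'
from h import *
to(.433,-.287,.1065,26.5); im,c=shot("wrist","w13")
E
```

```text
t15.68 tcp [ 0.4326 -0.2864  0.1071] phi 26.49 F [ 0.3 -0.7 -2.7] T [ 0.02 -0.06 -0.05] op 0.085 q6 -1.27 tilt [-7.e-04  7.e-04 -1.e+00]
units [0.02 0.02 0.  ]  turn -0.01
```

View pics/w13.png

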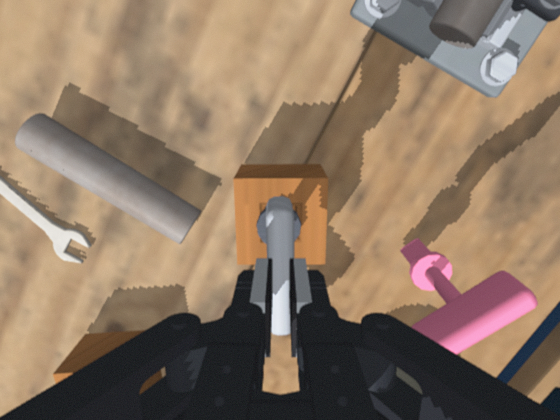

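Request:
jog_arm([
  [0,0.03,0],
  [0,0,0],
  [0,0,0],
  [0,0,0],
  [0,0,0],
  [0,0,0],
  [0,0,0],
  [0,0,0],
  [0,0,0],
  [0,0,0],
  [0,0,0],
  [0,0,0],
], grip=[0,0,1,1,1,1,1,1,1,1,1,1], turn=[0,0,0,0,0,0,0,0,0,0,0,0])

```text
time: 16.73
tcp_pos: [0.4328, -0.2865, 0.1069]
tool_rot: [-1.393, 0.862, -0.862]
force: [0.6, 0.9, -0.3]
opening: 0.997
```

Request:
jog_arm([
  [0,-0.3,0],
  [0,-0.6,0],
  [0,-0.9,0],
  [0,-0.9,0],
  [0,-0.9,0],
  [0,-0.9,0],
  [0,-0.3,0],
  [0,0,0],
], grip=[1,1,1,1,1,1,1,1], turn=[0,0,0,0,0,0,0,0])

```text
time: 17.4
tcp_pos: [0.434, -0.2877, 0.2545]
tool_rot: [-1.395, 0.857, -0.868]
force: [0.3, 0.1, 0.8]
opening: 0.997
```

```bash
python3 - <<'E'
from h import *
to(.4728,.0058,.25,90); im,c=shot("wrist","w14"); im,c=shot("side","s14")
import cv2
cv2.imwrite("pics/s14z.png",cv2.resize(cv2.imread("pics/s14.png")[150:350,220:390],None,fx=3,fy=3,interpolation=cv2.INTER_CUBIC))
E
```

```text
t17.40 tcp [ 0.434  -0.2877  0.2545] phi 26.50 F [0.3 0.1 0.8] T [ 0.03  0.04 -0.01] op 0.997 q6 -1.27 tilt [ 0.0046 -0.0048 -1.    ]
units [-8.18  0.11  5.52]  turn -63.5
```

View pics/w14.png

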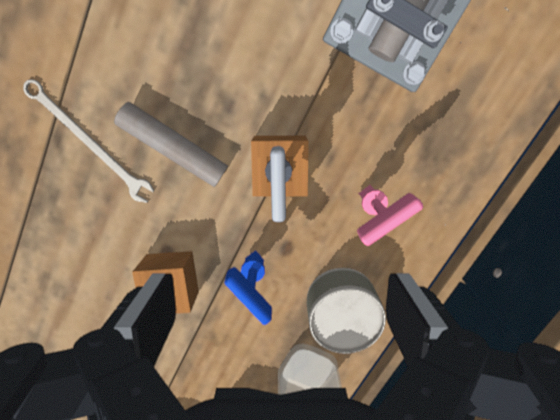

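View pics/s14z.png

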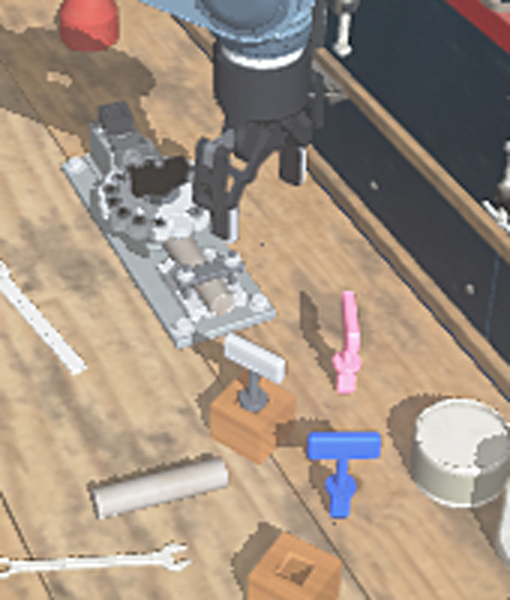

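Request:
jog_arm([
  [-0.4,0,0.3],
  [-0.8,0,0.5],
  [-0.9,0,0.6],
  [-0.9,0,0.6],
  [-0.9,0,0.6],
  [-0.9,0,0.6],
  [-0.9,0,0.6],
  [-0.9,0,0.6],
  [-0.9,0,0.6],
  [-0.68,0,0.52],
], grip=[1,1,1,1,1,1,1,1,1,1], turn=[0,0,0,0,0,0,0,0,0,0])

```text
time: 18.33
tcp_pos: [0.47, 0.0101, 0.2486]
tool_rot: [-1.394, 0.865, -0.858]
force: [1.4, -0.1, 0.5]
opening: 0.997
```

Request:
jog_arm([
  [0,0,0],
  [0,0,0],
  [0,0,0],
  [0,0,0],
  [0,0,0],
  [0,0,0],
  [0,0,0],
  [0,0,0],
  [0,0,0],
  [0,0,0],
  [0,0,0],
], grip=[1,1,1,1,1,1,1,1,1,1,1], turn=[-4,-7,-7,-7,-7,-7,-7,-7,-7,-3.5,0])

```text
time: 19.25
tcp_pos: [0.4702, 0.0079, 0.2487]
tool_rot: [-1.57, 0.002, 0.004]
force: [0.8, -0.3, 1.4]
opening: 1.004
```

```bash
python3 - <<'E'
from h import *
c=cal("w14"); print("key",onz("wrist",(279,185.5),.113,c))
to(.4728,.0058,.1,90); im,c=shot("wrist","w15")
import cv2
cv2.imwrite("pics/w15a.png",cv2.resize(cv2.imread("pics/w15.png")[100:270,170:390],None,fx=3.5,fy=3.5,interpolation=cv2.INTER_CUBIC))
E
```

```text
key [ 0.43244538 -0.28575261  0.113     ]
t19.25 tcp [0.4702 0.0079 0.2487] phi 90.06 F [ 0.8 -0.3  1.4] T [0.03 0.06 0.01] op 1.004 q6 -1.80 tilt [-0.004   0.0011 -1.    ]
units [ 0.11  4.96 -0.07]  turn 0.06
```

View pics/w15.png

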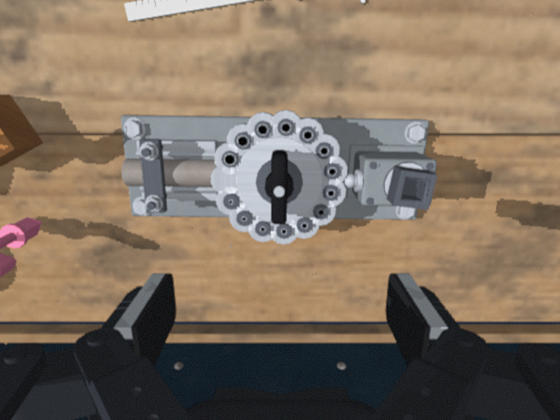

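View pics/w15a.png

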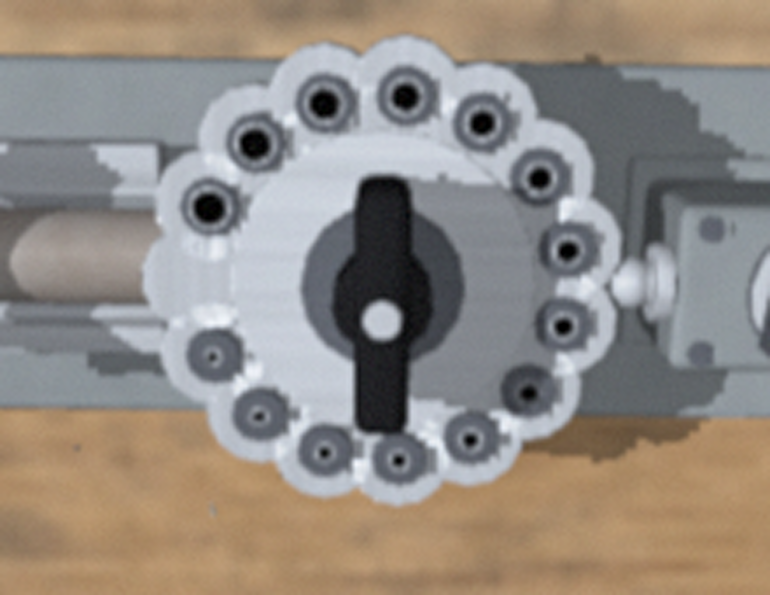

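```bash
python3 - <<'E'
from h import *
c=cal("w15"); print("knob",onz("wrist",(279.1,191.4),.1,c)); p=onz("wrist",(122,115),.012,c); q=onz("wrist",(428,121),.012,c); d=q-p; print(p,q,np.linalg.norm(d),np.degrees(np.arctan2(d[1],d[0])))
E
```

```text
knob [0.47321738 0.00663972 0.1       ]
[ 0.41574842 -0.15489779  0.012     ] [0.4211884  0.16007218 0.012     ] 0.31501694451625917 89.01051750228584
```

Request:
jog_arm([
  [0.09,0.5,-0.06],
  [0,0.8,0],
  [0,0.9,0],
  [0,0.9,0],
  [0,0.7,0],
  [0,0.5,0],
  [0,0.4,0],
  [0,0.2,0],
  [0,0,0],
], grip=[1,1,1,1,1,1,1,1,1], turn=[1,0,0,0,0,0,0,0,0])

```text
time: 20.05
tcp_pos: [0.4725, 0.0058, 0.1018]
tool_rot: [-1.57, 0.018, -0.011]
force: [-0.3, -0.3, -0.8]
opening: 1.002
```

```bash
python3 - <<'E'
from h import *
to(.473,.0062,.1,89); im,c=shot("wrist","w16")
E
```

```text
t20.05 tcp [0.4725 0.0058 0.1018] phi 88.94 F [-0.3 -0.3 -0.8] T [ 0.05  0.04 -0.04] op 1.002 q6 -1.78 tilt [-0.0044  0.0011 -1.    ]
units [0.02 0.06 0.01]  turn -0.06
```

View pics/w16.png

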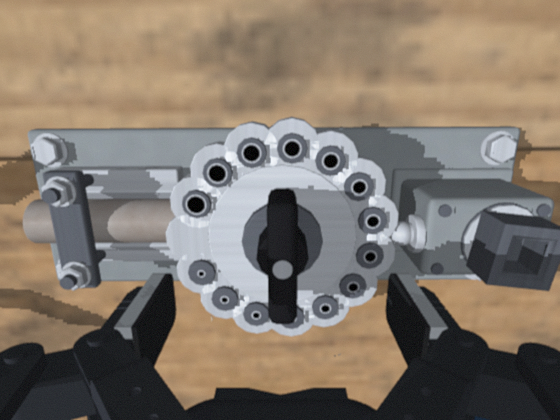

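Request:
jog_arm([
  [0.02,0.04,0.01],
  [0,0,0],
  [0,0,0],
  [0,0,0],
  [0,0,0],
  [0,0,0],
  [0,0,0],
  [0,0,0],
  [0,0,0],
  [0,0,0],
  [0,0,0],
  [0,0,0],
], grip=[0,0,0,0,0,0,0,0,0,0,0,0], turn=[0,0,0,0,0,0,0,0,0,0,0,0])

```text
time: 21.1
tcp_pos: [0.4748, 0.0055, 0.1027]
tool_rot: [-1.571, 0.014, -0.014]
force: [-0.1, -0.0, -0.2]
opening: -0.002
```

```bash
python3 - <<'E'
from h import *
st()
E
```

```text
t21.10 tcp [0.4748 0.0055 0.1027] phi 88.99 F [-0.1 -0.  -0.2] T [ 0.    0.04 -0.01] op -0.002 q6 -1.78 tilt [-1.e-04  0.e+00 -1.e+00]
```

```bash
python3 - <<'E'
from h import *
im,c=shot("wrist","w17"); im,c=shot("side","s17")
import cv2
cv2.imwrite("pics/s17z.png",cv2.resize(cv2.imread("pics/s17.png")[150:270,200:340],None,fx=5,fy=5,interpolation=cv2.INTER_CUBIC))
E
```

```text
(no output)
```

View pics/w17.png

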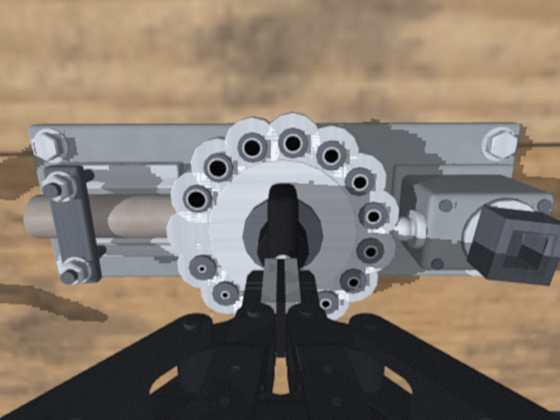

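View pics/s17z.png

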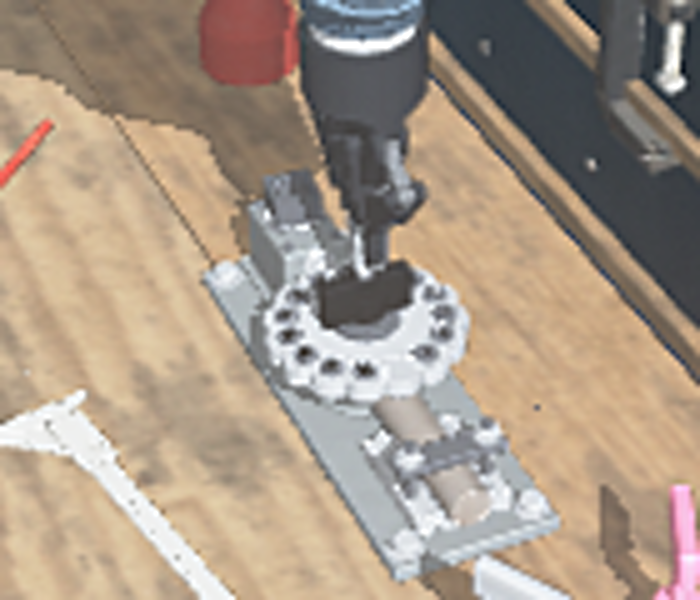

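```bash
python3 - <<'E'
import cv2,numpy as np
t=cv2.imread("pics/w17.png")[170:370,210:350]; u=cv2.imread("pics/w13.png")[170:370,210:350]
r=np.hstack([cv2.resize(a,None,fx=2.8,fy=2.8,interpolation=cv2.INTER_CUBIC) for a in(t,u)])
r=np.clip(r.astype(float)*1.8,0,255).astype('uint8')
cv2.imwrite("pics/w17a.png",r)
E
```

```text
(no output)
```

View pics/w17a.png

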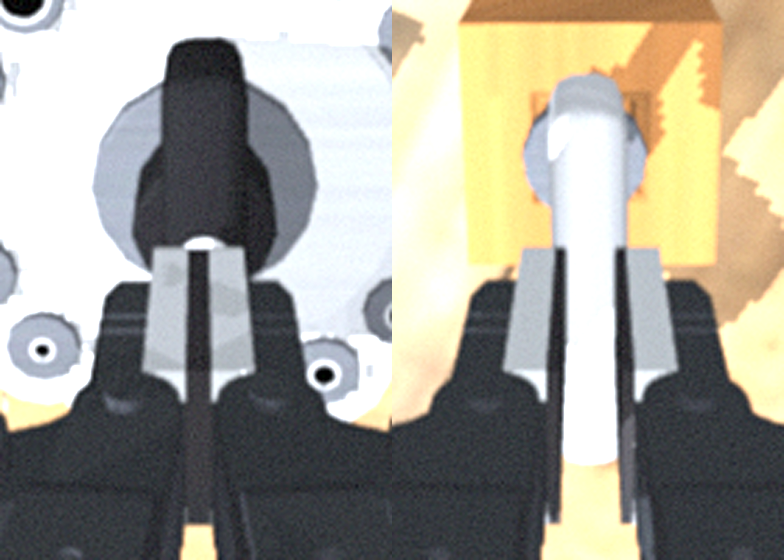

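```bash
python3 - <<'E'
from h import *
for n in("w16","w17"):
  c=cal(n); print(n,proj("wrist",[.473,.0062,.1],c), -c["R"].T@c["t"])
c=cal("w17")
for z in (.078,.0967,.1027,.11): print(z,proj("wrist",[.4748,.0055,z],c),proj("wrist",[.4748-.011,.0055,z],c),proj("wrist",[.4748+.011,.0055,z],c))
print(proj("side",[.473,.0062,.1]),proj("side",[.4748,.0055,.078]),proj("side",[.4748,.0055,.103]))
E
```

```text
w16 [281.87360535 268.61489492] [0.39669953 0.00677494 0.2505846 ]
w17 [282.47203071 263.07331521] [0.39838651 0.00654736 0.2511456 ]
0.078 [280.94784436 247.16869168] [280.59170178 227.20474756] [281.29166797 266.44208343]
0.0967 [280.99575641 263.4277381 ] [280.60252857 241.65407078] [281.37398528 284.37088794]
0.1027 [281.01332959 269.39123196] [280.60650983 246.96741848] [281.40410307 290.93057757]
0.11 [281.03643091 277.23070832] [280.61175187 253.96339026] [281.44363457 299.54058511]
[273.17278528 204.23791164] [273.93067368 209.79172142] [273.77795021 203.4371654 ]
```

The fingers closed to zero opening above the wing, with the white dot still visible just beyond the tips. To find the real fingertip height, I'll touch the wing's top gently with the fingers shut.

Request:
jog_arm([
  [0,0.04,0],
  [0,0.03,0],
  [0,0,0],
], grip=[0,0,0], turn=[0,0,0])

```text
time: 21.45
tcp_pos: [0.4746, 0.0055, 0.1003]
tool_rot: [-1.571, 0.014, -0.013]
force: [0.2, -0.3, -0.4]
opening: -0.002
```

Request:
jog_arm([
  [0,0.04,0],
  [0,0.03,0],
  [0,0,0],
], grip=[0,0,0], turn=[0,0,0])

```text
time: 21.7
tcp_pos: [0.4747, 0.0055, 0.0982]
tool_rot: [-1.571, 0.014, -0.013]
force: [0.4, -0.0, 0.2]
opening: 0.001
```

Request:
jog_arm([
  [0,0.05,0],
  [0,0.05,0],
  [0,0,0],
], grip=[0,0,0], turn=[0,0,0])

```text
time: 21.95
tcp_pos: [0.4746, 0.0055, 0.0951]
tool_rot: [-1.571, 0.014, -0.013]
force: [-0.0, 0.7, -1.0]
opening: -0.002
```

```bash
python3 - <<'E'
from h import *
st()
im,c=shot("wrist","w18"); im,c=shot("side","s18")
import cv2
a=cv2.resize(cv2.imread("pics/s18.png")[170:240,240:310],None,fx=7,fy=7,interpolation=cv2.INTER_CUBIC)
b=cv2.resize(cv2.imread("pics/w18.png")[170:345,210:315],None,fx=2.8,fy=2.8,interpolation=cv2.INTER_CUBIC)
r=np.hstack([a,b]); r=np.clip(r.astype(float)*1.6,0,255).astype('uint8')
cv2.imwrite("pics/c18.png",r)
E
```

```text
t21.95 tcp [0.4746 0.0055 0.0951] phi 88.99 F [-0.   0.7 -1. ] T [-0.04 -0.05  0.03] op -0.002 q6 -1.78 tilt [-6.e-04  1.e-04 -1.e+00]
```

View pics/c18.png

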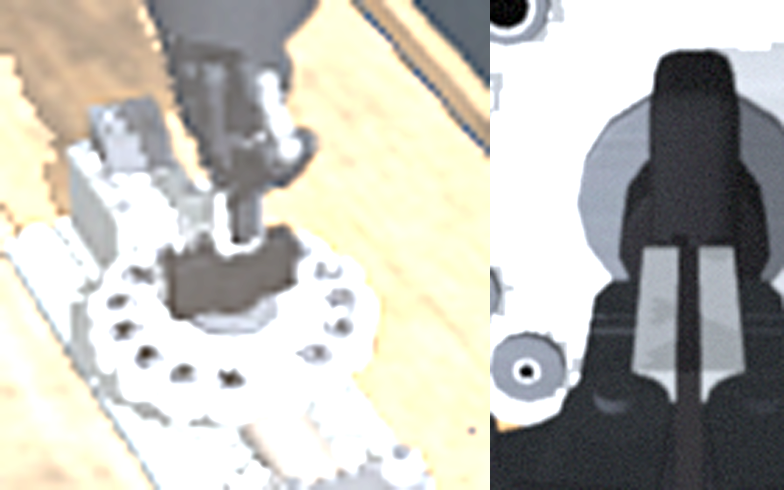

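Request:
jog_arm([
  [0,0.04,0],
  [0,0.03,0],
  [0,0,0],
], grip=[0,0,0], turn=[0,0,0])

```text
time: 22.3
tcp_pos: [0.4751, 0.0054, 0.0947]
tool_rot: [-1.571, 0.014, -0.013]
force: [-5.3, 0.9, 11.0]
opening: -0.001
```

Request:
jog_arm([
  [0,0.04,0],
  [0,0.03,0],
  [0,0,0],
], grip=[0,0,0], turn=[0,0,0])

```text
time: 22.55
tcp_pos: [0.4752, 0.0054, 0.0945]
tool_rot: [-1.571, 0.015, -0.012]
force: [-12.5, 1.9, 25.9]
opening: 0.003
```

Contact came at TCP z ≈ 0.0948, so the shut fingertips really stand about 5 mm behind the TCP, not 25 mm ahead. I'll raise, open, and go down to TCP z ≈ 0.073, which puts the tips at about 78 mm.

Request:
jog_arm([
  [0,-0.2,0],
  [0,-0.1,0],
  [0,0,0],
  [0,0,0],
  [0,0,0],
  [0,0,0],
  [0,0,0],
  [0,0,0],
  [0,0,0],
  [0,0,0],
  [0,0,0],
], grip=[0,0,1,1,1,1,1,1,1,1,1], turn=[0,0,0,0,0,0,0,0,0,0,0])

```text
time: 23.47
tcp_pos: [0.4748, 0.0055, 0.1003]
tool_rot: [-1.571, 0.014, -0.014]
force: [-0.1, 0.7, 0.1]
opening: 1.003
```

```bash
python3 - <<'E'
from h import *
to(.473,.0062,.073,89)
im,c=shot("wrist","w19")
E
```

```text
t23.47 tcp [0.4748 0.0055 0.1003] phi 88.99 F [-0.1  0.7  0.1] T [ 0.05 -0.    0.01] op 1.003 q6 -1.78 tilt [-0.  0. -1.]
units [-0.06  0.91  0.02]  turn -0.01
```

View pics/w19.png

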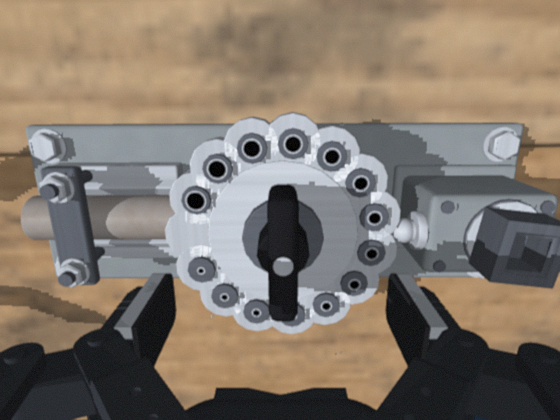

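Request:
jog_arm([
  [-0.04,0.3,0.02],
  [0,0.3,0],
  [0,0.3,0],
  [0,0,0],
  [0,0,0],
  [0,0,0],
  [0,0,0],
  [0,0,0],
  [0,0,0],
  [0,0,0],
  [0,0,0],
  [0,0,0],
], grip=[1,1,1,1,0,0,0,0,0,0,0,0], turn=[0,0,0,0,0,0,0,0,0,0,0,0])

```text
time: 24.52
tcp_pos: [0.4739, 0.0065, 0.0738]
tool_rot: [-1.57, 0.013, -0.014]
force: [-2.4, 4.4, 4.8]
opening: 0.148
```

Request:
jog_arm([
  [0,0,0],
  [0,0,0],
], grip=[0,0], turn=[0,0])

```text
time: 24.68
tcp_pos: [0.4739, 0.0065, 0.0738]
tool_rot: [-1.57, 0.014, -0.014]
force: [-2.6, 4.6, 5.7]
opening: 0.15
```

```bash
python3 - <<'E'
from h import *
st()
im,c=shot("wrist","w20"); im,c=shot("side","s20")
import cv2
a=cv2.resize(cv2.imread("pics/s20.png")[170:240,240:310],None,fx=7,fy=7,interpolation=cv2.INTER_CUBIC)
b=cv2.resize(cv2.imread("pics/w20.png")[170:345,210:315],None,fx=2.8,fy=2.8,interpolation=cv2.INTER_CUBIC)
r=np.hstack([a,b]); r=np.clip(r.astype(float)*1.6,0,255).astype('uint8')
cv2.imwrite("pics/c20.png",r)
E
```

```text
t24.68 tcp [0.4739 0.0065 0.0738] phi 88.99 F [-2.6  4.6  5.7] T [0.64 0.27 0.07] op 0.150 q6 -1.78 tilt [ 4.e-04  7.e-04 -1.e+00]
```

View pics/c20.png

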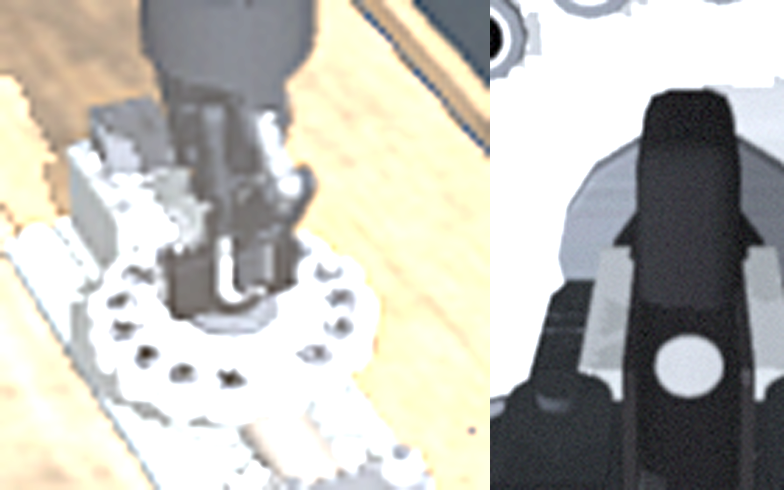

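Request:
jog_arm([
  [0,0,0],
  [0,0,0],
  [0,0,0],
  [0,0,0],
  [0,0,0],
], grip=[0,0,0,0,0], turn=[2,3,3,2,0])

```text
time: 25.2
tcp_pos: [0.4739, 0.0062, 0.0738]
tool_rot: [-1.565, 0.152, -0.152]
force: [-3.1, 2.8, 5.6]
opening: 0.151
```

```bash
python3 - <<'E'
from h import *
st()
E
```

```text
t25.20 tcp [0.4739 0.0062 0.0738] phi 78.93 F [-3.1  2.8  5.6] T [ 0.36  0.31 -0.27] op 0.151 q6 -1.60 tilt [ 3.e-04  0.e+00 -1.e+00]
```

Request:
jog_arm([
  [0,0,0],
  [0,0,0],
  [0,0,0],
  [0,0,0],
  [0,0,0],
], grip=[0,0,0,0,0], turn=[3,4,4,3,0])

```text
time: 25.62
tcp_pos: [0.4738, 0.0059, 0.0738]
tool_rot: [-1.544, 0.343, -0.343]
force: [-2.2, 1.0, 5.6]
opening: 0.148
```

```bash
python3 - <<'E'
from h import *
st(); shot("wrist","w21")
E
```

```text
t25.62 tcp [0.4738 0.0059 0.0738] phi 64.93 F [-2.2  1.   5.6] T [0.15 0.43 0.02] op 0.148 q6 -1.36 tilt [-1.e-04 -7.e-04 -1.e+00]
```

View pics/w21.png

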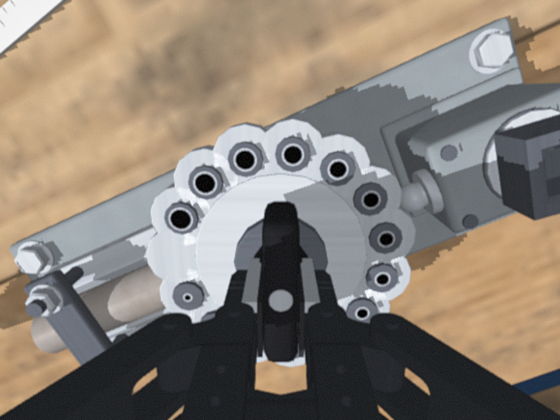

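First click done: the first small bush, at (187,297), now stands over the bar and the torque is back near zero. On to the second stop.

Request:
jog_arm([
  [0,0,0],
  [0,0,0],
  [0,0,0],
  [0,0,0],
  [0,0,0],
  [0,0,0],
  [0,0,0],
  [0,0,0],
], grip=[0,0,0,0,0,0,0,0], turn=[2,4,4,4,4,4,2,0])

```text
time: 26.33
tcp_pos: [0.4734, 0.0053, 0.0738]
tool_rot: [-1.468, 0.669, -0.668]
force: [-4.6, -1.7, 7.2]
opening: 0.146
```

```bash
python3 - <<'E'
from h import *
st()
E
```

```text
t26.33 tcp [0.4734 0.0053 0.0738] phi 40.97 F [-4.6 -1.7  7.2] T [-0.19  0.75 -0.04] op 0.146 q6 -0.94 tilt [-0.0014 -0.0018 -1.    ]
```

Request:
jog_arm([
  [0,0,0],
  [0,0,0],
  [0,0,0],
  [0,0,0],
], grip=[0,0,0,0], turn=[2,3,4,0])

```text
time: 26.67
tcp_pos: [0.4731, 0.0052, 0.0738]
tool_rot: [-1.425, 0.791, -0.79]
force: [-5.9, -3.5, 8.9]
opening: 0.145
```

```bash
python3 - <<'E'
from h import *
st()
E
```

```text
t26.67 tcp [0.4731 0.0052 0.0738] phi 31.89 F [-5.9 -3.5  8.9] T [-0.42  0.91 -0.21] op 0.145 q6 -0.78 tilt [-0.002  -0.0021 -1.    ]
```

Request:
jog_arm([
  [0,0,0],
  [0,0,0],
  [0,0,0],
  [0,0,0],
  [0,0,0],
  [0,0,0],
  [0,0,0],
], grip=[0,0,0,0,0,0,0], turn=[4,4,4,2,1,0,0])

```text
time: 27.25
tcp_pos: [0.4728, 0.0051, 0.0738]
tool_rot: [-1.339, 0.989, -0.987]
force: [-8.3, -3.2, 10.5]
opening: 0.148
```

```bash
python3 - <<'E'
from h import *
st(); shot("wrist","w22"); shot("top","t22"); shot("side","s22")
import cv2
a=cv2.resize(cv2.imread("pics/t22.png")[175:275,220:400],None,fx=4,fy=4,interpolation=cv2.INTER_CUBIC)
cv2.imwrite("pics/t22z.png",a)
a=cv2.resize(cv2.imread("pics/s22.png")[150:350,220:390],None,fx=3,fy=3,interpolation=cv2.INTER_CUBIC)
cv2.imwrite("pics/s22z.png",a)
E
```

```text
t27.25 tcp [0.4728 0.0051 0.0738] phi 17.05 F [-8.3 -3.2 10.5] T [-0.45  1.2   0.08] op 0.148 q6 -0.52 tilt [-0.0031 -0.0024 -1.    ]
```

View pics/w22.png

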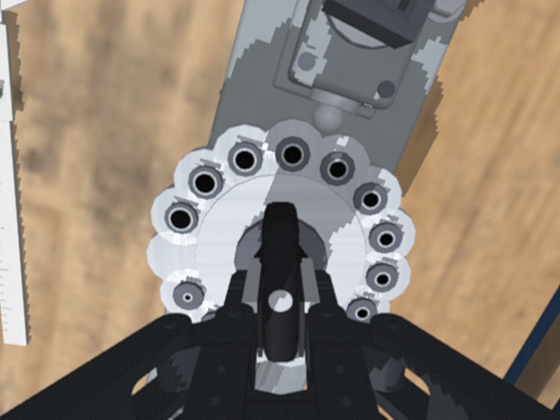

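View pics/t22z.png

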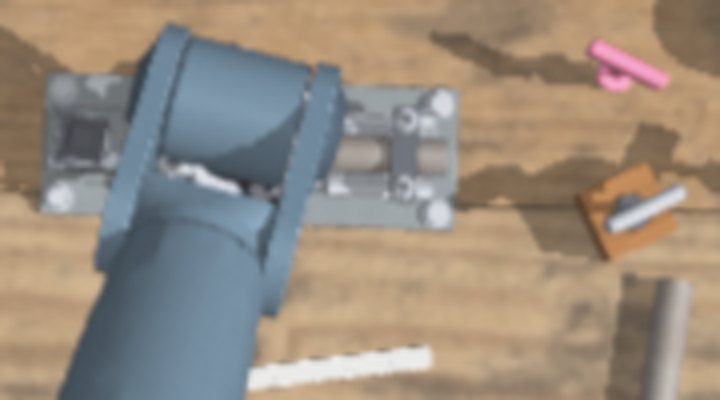

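View pics/s22z.png

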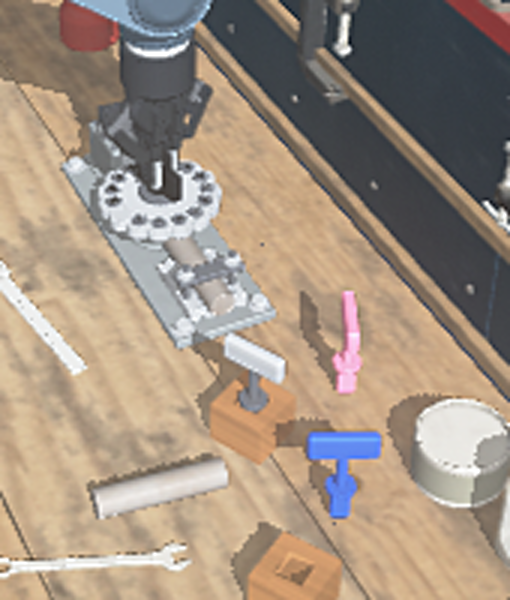

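```bash
python3 - <<'E'
from h import *
print(proj("side",[.4328,-.2865,.1]),proj("side",[.4328,-.2865,.11]),"obs",(220+254/3,150+357/3))
st()
from station import workorder
print(workorder.hand_in()); st()
E
```

```text
[305.0504121  268.53810031] [305.11839088 265.84718528] obs (304.6666666666667, 269.0)
t27.40 tcp [0.4728 0.005  0.0738] phi 17.04 F [-8.  -2.8 10. ] T [-0.5   1.16  0.06] op 0.150 q6 -0.52 tilt [-0.0031 -0.0024 -1.    ]
the job is handed in; nothing more can be done
None
the job is handed in; nothing more can be done
```

The job is handed in at about 27.4 s of the 72 s; hand-in gives no verdict, so the checks below are my own. I unlocked the turret with the square T-key, put the key back in its holder and turned the wing knob clockwise three stops. The fingers were still closed on the knob when I handed in.

**Last checks:**
- **Lock:** the spindle is at about 1.4 rad or a little more, judged from the angle of its square head in the images.
- **Key:** it stands upright in its holder, centred to within about 2 mm. Its handle appears in the side image within a pixel of where it should be at home height.
- **Turret:** the gripper turned 72° with no visible slip and a near-zero twisting torque at rest. The plunger sits between two lobes. I confirmed the first bush over the bar in an image; for the third I relied on the turn angle and the plunger.
- **Grip:** opening is 0.15, which matches the 14 mm wing. The wrist still showed about 8 N sideways and 10 N upwards from a slight misalignment, which I left.
- **Other things on the bench:** I saw no sign that the oil can, spare bar or screw tin had moved, but I did not measure their positions.

**What disagreed with the data given:**
- **Finger length:** my first grip on the knob closed above the wing. A light touch, up to about 26 N, on the wing's top showed the shut fingertips stand about 5 mm behind the TCP, not 25 mm ahead. I went lower and regripped.
- **Key grip:** for the same reason, I had held the key only by the top few millimetres of its handle, but it held.

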